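# Set up the stall's music stand and clamp its leg at the mark

### The job

Set up the little music stand: turn its desk square, so that the desk's top bar runs parallel to the leg's track, and lean the desk back 20 degrees from upright. Then draw the spring-loaded leg out until its white line meets the red line on the track, and only there, still holding the leg, squeeze the red cam lever fully closed against the leg's black grip plate. Finish still squeezing lever and grip plate together with the leg on its mark (both spring back if let go), and leave the wares around the stand where they are.

Things in the scene. Friction and masses are not known exactly. Their poses are not given: they have to be found in the camera images.
- stand: Music stand fixed to the stall top; position and yaw vary. Its frame: origin on the stall top, z up, an aluminium track 60 mm wide and 18 mm high runs along y from y = +80 to -280 mm. A round post (base 96 mm across) stands at y = +120 mm and carries the desk; the leg slides along the track towards -y. x is across the track.
- desk_pivot (a point): Point on the post, 125 mm up, where the swivel axis (vertical) and the tilt axis cross; fixed to the stand, axes as stand.
- swivel (a joint): Turn of the desk about the vertical through desk_pivot, rad, counter-clockwise from above, range -1.2 to 1.2. 0 = square: top bar parallel to the track, desk facing the stand's -x. Stays where it is left (friction 0.06 N m).
- tilt (a joint): Lean of the desk back from upright, rad: 0 = upright, positive leans the top towards the stand's +x (turned by the swivel), range 0 to 1.25. Stays where it is left (friction 0.15 N m). 20 degrees is 0.349.
- desk_bar (a point): Middle of the steel top bar of the desk: 12 mm round, 136 mm long, 115 mm from the pivot, held by two side arms 112 mm apart (inside clear width). Below the bar is an open window of 59 mm down to the wooden board (150 mm wide), so that fingers can pinch the bar from above, one each side; it can turn in the grip. Site y axis runs along the bar, z points from pivot to bar.
- leg (a joint): How far the leg is drawn out along the track towards the stand's -y, m, range 0 to 0.12. A spring pulls it back with 2 N (fully in) to 4 N (fully out), friction 0.5 N.
- leg_pointer (a point): Middle of the white line across the leg, on the leg 70 mm outward (-y) of clamp_grip, at the track's top (18 mm up); the line is 4 mm wide and 50 mm long across the track. Axes as stand.
- mark_line (a point): Middle of the red line across the track (4 mm wide, full 60 mm track width), at the track's top; 50 to 100 mm outward (-y) of where the white line starts. Axes as stand.
- clamp_grip (a point): Point moving with the leg: on the leg's centre line, 65 mm above the stall top, midway between grip plate and closed lever; the place for the fingers, one at -x outside the grip plate, one at +x outside the lever. Axes as stand. The leg cannot move sideways, so when closing the fingers must be centred here. The leg and its collar below reach up to 49 mm.
- grip_plate (a point): Outer face of the black grip plate fixed on the leg, on its -x side: outer face 15 mm from the leg's centre line, spans y from +21 to -29 mm about clamp_grip, top at 85 mm. A rib sticks out 47 mm to -x from the outer face (40 to 85 mm up); its rear face lies 10 mm outward (-y) of clamp_grip, so a finger beside the plate, behind the rib, can push the leg out. The point lies on the outer face, level with clamp_grip, 15 mm to -x of it.
- lever: Red cam lever paddle on the leg's +x side, 8 mm thick, 48 to 84 mm up, reaching from the pivot inwards (+y) about 65 mm. Its origin lies on the pivot axis, 50 mm outward (-y) of clamp_grip and 9.5 mm to +x, on the stall top. Beside clamp_grip the outer face stands about 34 mm from the leg's centre line when open (about 37 mm at 10 mm further in), 16 mm when closed. Open, lever and plate together are about 52 mm wide, closed 31 mm.
- cam (a joint): Closing of the lever, rad: 0 = open, 0.34 = fully closed (its stop). Springs open: pressed at clamp_grip it takes 5 N to start and 9 N to close; squeeze with about 20 N.
- recorder: Varnished recorder lying on the stall top, 300 mm long (along its y), 28 mm thick; leave alone. Origin under its middle.
- horse_a: Terracotta horse whistle, about 105 x 35 x 80 mm; leave alone. Origin between its feet.
- horse_b: A second such horse whistle; leave alone.
- spool: Turned linden spool standing upright, 44 mm across, 60 mm high; leave alone. Origin under its centre.

How it is judged:
By the outcome, as a careful person would: the job done as asked, in the order asked, and still so for the second after the job is handed in, while the arm keeps its last pose, push and grip.
It also fails if it takes over 54 s, if anything falls off the work surface, if the arm or the gripper's body presses on something with over 40 N, if the wrist force passes 120 N, or if a joint passes its speed limit or range.

### The arm

A 6-joint arm with a two-finger parallel gripper is mounted at the origin on the work surface. World frame = base frame: x ahead of the robot, y to its left, z up, the work surface at z = 0. Lengths are in m, angles in degrees, forces in N, time in s.
With the tool pointing down it reaches from about 0.25 to 0.725 m from the base axis. Payload 9.7 kg.
Tool frame: the origin (TCP) lies at the very end of the fingers, on their centre line; the grasp point (between the pads) lies 19 mm behind it (bot.grip_point_offset is the distance from the TCP to the grasp point, in m); y points along the fingers, x is the direction in which the jaws open and shut, and the axes are right-handed (so a half turn about y gives the same grasp; the last joint's range is limited). The gripper opens to 85 mm and grips with 20 to 120 N. Pads are 22 mm wide; open, the fingers measure 114 mm over their backs; the gripper's body (76 mm by 85 mm) begins 54 mm behind the grasp point. The pads swing forward as they close: fully open they stand 13 mm farther back than shut.
Start: joints at [63.255, 4.979, 10.078, 95.1, 0, 90], TCP at [0.248, 0.491, 0.207] pointing down, gripper open.
Joint ranges: [-179.16, 179.16], [-48.56, 103.87], [-65.8, 70.77], [-126.05, 130.52], [-82.76, 87.17], [-180, 180]. Speed limits (degrees/s): [127.2, 127.2, 147.25, 180, 180, 180].

### API

Orientations are given as [roll, pitch, yaw] about the fixed x, y, z axes, in that order (R = Rz(yaw) Ry(pitch) Rx(roll)).
In Python, from workcell import bot gives the robot as it stands.
- The arm moves only by the shell command python3 -m inch 'ROWS' [FORCE]. ROWS is JSON, a list of rows, each a list of 3 entries, a list of its own where there are three numbers: the shift along the tool's x, y, z in mm, then the turn, a rotation vector about the tool's x, y, z in rad, then the finger opening in mm, from 0 to 85.4. In form: [[[x, y, z], [ax, ay, az], grip], ...]. A call has 1 to 20 rows; each row is the pose to reach, as a shift and turn from the pose measured when the call began, along the tool's axes at that moment; what a row does not reach only later rows make up. A row lasts 1/10 s, in which the tool goes at most 50 mm and 8.59 degrees, less where a joint would pass 70% of its speed; a pose out of reach is approached as far as the arm can. A call with a gripper value outside its range is refused whole. The fingers move at their own pace and stop on an object; FORCE is the grip in N (left out, the last holds). Time passes only in rows, so rows that repeat a pose let the fingers close. It gives the time, the measured TCP pose, the force and the opening at its end, in the units of the state.
- bot.get_obs(): the state, without advancing time (a new reading comes with each control period).
- bot.camera(name): name is "scene" or "top" or "wrist"; returns a dict with "frame" (480x640x3 uint8, red, green, blue), "mtx" (3x3 intrinsics, pixels), "k1" (the pictures are not rectified: a ray, as slopes to the right and down, at radius r is drawn at 1 + k1 r^2 times it, then the intrinsics apply), "origin" and "orientation" of the camera in the world. Camera axes: x right, y down, z forward; pixel columns grow to the right and rows downward; lengths in m; the calibration is good to about 2 mm. A picture is of the moment at which its call begins. There is no depth.
- bot.job_done(): hands the job in, once; it reports no verdict.
Trained networks look in a picture, given as the dict that the camera call returned (one of the last four; its "shot" number tells which), for a name from the list of things; names that differ only in an ending like _2 or _b are one class to them, and where a whole thing is asked for, a point or a joint stands for the part that bears it (a point fixed in the world has none). Each returns a list of dicts, best first, with "confidence" (0 to 1); they miss things now and then, are a little off and sometimes report something else, mostly with a low value. They report only what shows in the picture. A call takes as long as a camera call.
- bot.search_frame(picture, name): "box" ([left, top, right, bottom] in pixels, round what is visible of it).
- bot.cut_out(picture, name): "region" (480x640 bool, what is visible of it) and "box" ([left, top, right, bottom] in pixels, round what is visible of it).
The state is a dict: "time": time; "q": joint angles; "qd": joint speeds; "joint_efforts": joint torques, N m; "ee_pos": TCP position; "tcp_rot": TCP orientation; "wrist_force": force on the tool from outside, world axes, zero at the start; "torque": the same for the moment, N m; "opening": finger opening in m.
Only numpy, scipy, OpenCV 4.12 (cv2) and the standard library are available. Lean on these libraries where they do the work, as an engineer would, in place of code of your own. Each camera call takes 0.05 s, during which the arm holds its last target. There are 200 camera calls.

## Working session

There is one attempt and no reset: what is moved stays moved. The work goes in short steps, Python scripts to look and compute and a shell command to move; the robot and the scene stay as the last step left them, time stands still between calls to the robot, and variables do not carry over. Pictures are saved under pics/ and viewed, about 8 in all and at most 12, crops included, and the job is handed in when it is done.

```bash
ls; mkdir -p pics; cat > h.py <<'E'
import numpy as np, cv2
from scipy.spatial.transform import Rotation as Ro
from workcell import bot
def R_of(o):
    o=np.array(o,float)
    return o if o.shape==(3,3) else (Ro.from_euler('xyz',o,degrees=True).as_matrix() if o.size==3 else Ro.from_quat(o).as_matrix())
def ray(p,uv):
    m=np.array(p['mtx']);k=p['k1']
    d=cv2.undistortPoints(np.array(uv,float).reshape(-1,1,2),m,np.array([k,0,0,0,0.])).reshape(-1,2)
    d=np.c_[d,np.ones(len(d))]@R_of(p['orientation']).T
    return np.array(p['origin']),d
def onz(p,uv,z):
    o,d=ray(p,uv); return o+d*((z-o[2])/d[:,2])[:,None]
def tri(p1,uv1,p2,uv2):
    A=[];b=[]
    M=np.zeros((3,3));v=np.zeros(3);L=[]
    for p,uv in((p1,uv1),(p2,uv2)):
        o,d=ray(p,uv);d=d[0]/np.linalg.norm(d[0]);P=np.eye(3)-np.outer(d,d);M+=P;v+=P@o
    return np.linalg.solve(M,v)
def proj(p,X):
    R=R_of(p['orientation']);c=(np.atleast_2d(X)-p['origin'])@R
    return cv2.projectPoints(c.reshape(-1,1,3),np.zeros(3),np.zeros(3),np.array(p['mtx']),np.array([p['k1'],0,0,0,0.]))[0].reshape(-1,2)
def save(p,n): cv2.imwrite(f'pics/{n}.png',p['frame'][:,:,::-1])
E
python3 - <<'E'
from h import *
import pickle
for n in('top','scene'):
    p=bot.camera(n);save(p,n+'1');pickle.dump(p,open(n+'1.pkl','wb'))
    print(n,p['origin'],p['orientation'],p['mtx'],p['k1'])
    for t in('stand','desk_bar','leg','lever','grip_plate','leg_pointer','mark_line','recorder','horse_a','spool','desk_pivot','swivel'):
        try:
            for r in bot.cut_out(p,t)[:3]:
                ys,xs=np.nonzero(r['region']);print(t,round(r['confidence'],2),r['box'],xs.mean().round(1),ys.mean().round(1))
        except Exception as e: print(t,e)
print(bot.get_obs())
E
```

```text
pics
top [ 0.36229886 -0.01287203  1.16142459] [-1.67882457e+02 -6.05717491e-02 -9.34248701e+01] [[516.17238764   0.         315.04974564]
 [  0.         516.17238764 241.72165034]
 [  0.           0.           1.        ]] -0.04968059976737069
stand 0.56 [189.2, 227.9, 429.5, 329.0] 298.9 277.9
desk_bar 0.67 [185.0, 226.7, 283.1, 324.3] 240.1 281.4
leg 0.88 [298.3, 260.6, 375.5, 303.4] 335.5 274.7
leg 0.58 [183.6, 226.9, 283.9, 327.6] 240.4 281.5
leg 0.57 [184.1, 226.6, 284.8, 329.0] 240.7 281.4
lever 0.57 [315.5, 255.9, 339.8, 265.6] 329.5 263.4
lever 0.49 [179.2, 300.4, 204.2, 324.8] 191.9 311.1
grip_plate 0.69 [300.1, 258.5, 375.5, 304.3] 335.6 274.7
leg_pointer 0.76 [298.0, 259.5, 376.1, 301.8] 335.3 274.6
recorder 0.93 [287.8, 192.6, 415.9, 234.3] 350.9 211.4
horse_a 0.97 [193.9, 220.3, 246.1, 241.8] 218.2 230.3
horse_a 0.95 [445.3, 244.6, 473.6, 298.0] 460.4 271.1
desk_pivot 0.67 [185.2, 228.2, 434.0, 325.2] 298.4 278.2
swivel 0.57 [182.5, 226.8, 286.4, 329.7] 241.2 281.7
scene [1.18848101 0.15384225 1.13865447] [-1.47774312e+02  1.33220482e-01  1.06524200e+02] [[621.03271345 
[... 841 characters left out ...]
swivel 0.33 [198.9, 276.5, 346.3, 300.6] 272.8 288.9
{'time': 1.3, 'q': array([ 6.32558459e+01,  4.97749785e+00,  1.00797282e+01,  9.50998486e+01,
       -3.42697604e-03,  8.99986577e+01]), 'qd': array([ 0.01603589, -0.01756268, -0.05679351, -0.00808078, -0.05583715,
       -0.11230774]), 'joint_efforts': array([ 1.12348007e-03, -5.20103574e+01,  4.64856184e+01,  1.59354004e-03,
       -2.14786098e-05, -8.02450074e-06]), 'ee_pos': array([0.24752163, 0.49115753, 0.20731117]), 'tcp_rot': array([-9.00034270e+01, -2.38162567e-03,  6.32571883e+01]), 'wrist_force': array([0.1952765 , 0.08844723, 0.60373508]), 'torque': array([ 0.03340377, -0.03536384,  0.00405501]), 'opening': 0.08538633121841752}
```

```bash
python3 - <<'E'
import cv2
a=cv2.imread('pics/top1.png')[180:340,160:480];b=cv2.imread('pics/scene1.png')[160:340,160:490]
cv2.imwrite('pics/top1c.png',cv2.resize(a,(800,400),interpolation=cv2.INTER_CUBIC))
cv2.imwrite('pics/scene1c.png',cv2.resize(b,None,fx=2.4,fy=2.4,interpolation=cv2.INTER_CUBIC))
E
```

```text
(no output)
```

View pics/top1c.png

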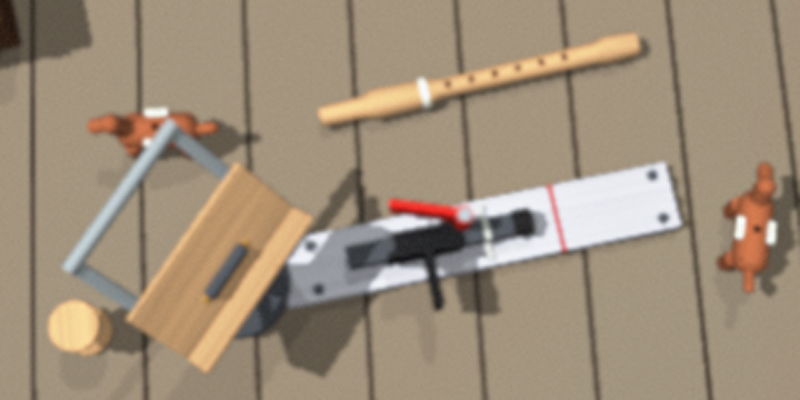

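View pics/scene1c.png

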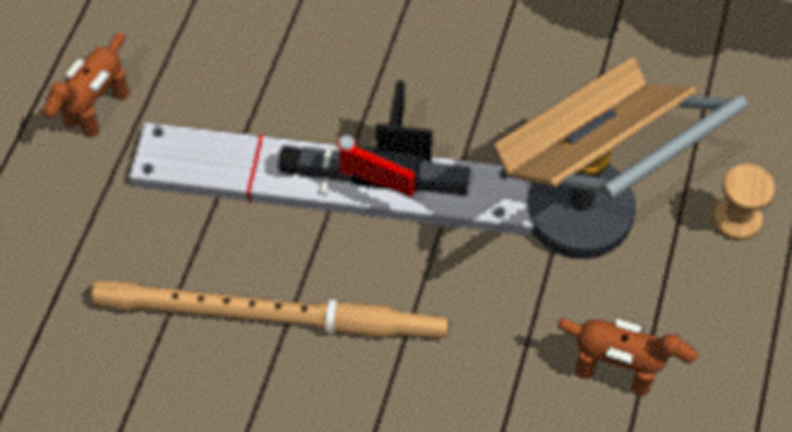

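```bash
python3 - <<'E'
from h import *
import pickle
T=pickle.load(open('top1.pkl','rb'));S=pickle.load(open('scene1.pkl','rb'))
f=T['frame'].astype(int)
ct=lambda u,v:(160+u/2.5,180+v/2.5)
cs=lambda u,v:(160+u/2.4,160+v/2.4)
mx=f.max(2);mn=f.min(2)
m=((mn>165)&(mx-mn<30)).astype(np.uint8)
n,l,st,_=cv2.connectedComponentsWithStats(m)
print([s for s in st.tolist() if s[4]>100][1:])
reg=(f[:,:,0]>130)&(f[:,:,1]<110)&(f[:,:,2]<110)
reg[:, :375]=0; reg[:,392:]=0; reg[:250]=0;reg[285:]=0
ys,xs=np.nonzero(reg);print('red px',len(xs))
P=onz(T,np.c_[xs,ys],.018);print('red mean',P.mean(0));
w=np.linalg.svd((P-P.mean(0))[:,:2])[2][0];print('red dir deg',np.degrees(np.arctan2(w[1],w[0])))
E_=onz(T,[ct(548,186),ct(564,251),ct(664,163),ct(681,229),ct(482,205),ct(490,255),ct(362,224),ct(370,290)],.018)
print(E_.round(4)); e=(E_[2]+E_[3])/2;print('end',e,'red',(E_[0]+E_[1])/2,'white',(E_[4]+E_[5])/2)
a=E_[2]-E_[0];b=E_[3]-E_[1];print([np.degrees(np.arctan2(v[1],v[0])) for v in(a,b,E_[2]-E_[3],E_[0]-E_[1])],[np.linalg.norm(E_[2]-E_[3])])
A=tri(T,ct(170,125),S,cs(613,187));B=tri(T,ct(70,268),S,cs(742,101))
print('bar',A,B,np.linalg.norm(A-B))
for z,nm,uv in((.08,'horse',(155,128)),(.06,'spool',(78,325)),):print(nm,onz(T,[ct(*uv)],z))
print('scene red',onz(S,[cs(262,137),cs(250,198),cs(146,124),cs(131,179)],.018).round(4))
E
```

```text
[[293, 14, 23, 18, 135], [276, 51, 21, 16, 151], [180, 55, 16, 12, 111], [325, 88, 19, 17, 157], [185, 228, 45, 61, 290], [381, 245, 51, 35, 1221], [344, 254, 40, 33, 591], [308, 266, 27, 7, 111], [275, 272, 18, 14, 116], [307, 286, 24, 10, 145], [289, 470, 54, 10, 359]]
red px 2
red mean [ 0.51064788 -0.18056798  0.018     ]
red dir deg -93.47474084391273
[[ 0.5695 -0.1715  0.018 ]
 [ 0.5097 -0.1807  0.018 ]
 [ 0.5843 -0.2786  0.018 ]
 [ 0.5231 -0.2876  0.018 ]
 [ 0.5557 -0.1107  0.018 ]
 [ 0.5102 -0.1144  0.018 ]
 [ 0.5449 -0.002   0.018 ]
 [ 0.4854 -0.0058  0.018 ]]
end [ 0.55372326 -0.2830669   0.018     ] red [ 0.53960416 -0.17608455  0.018     ] white [ 0.53292476 -0.11253433  0.018     ]
[np.float64(-82.11361419627814), np.float64(-82.85140641483596), np.float64(8.383532868050496), np.float64(8.808539079390025)] [np.float64(0.06182695959699729)]
bar [0.59813025 0.13985268 0.21052793] [0.49374854 0.21795245 0.20844137] 0.13038201686825288
horse [[0.62908902 0.17093256 0.08      ]]
spool [[0.46553833 0.24398458 0.06      ]]
scene red [[ 0.5126 -0.1749  0.018 ]
 [ 0.5763 -0.1638  0.018 ]
 [ 0.529  -0.2809  0.018 ]
 [ 0.5878 -0.2719  0.018 ]]
```

```bash
python3 -m inch '[[[-10,-30,-30],[0,0.02,0],80],[[-30,-70,-80],[0,0.06,0],60],[[-45,-80,-120],[0,0.1,0],45],[[-60,-80,-160],[0,0.15,0],45],[[-74,-80,-200],[0,0.165,0],45],[[-90,-80,-240],[0,0.165,0],45],[[-103,-80,-280],[0,0.165,0],45],[[-117,-80,-320],[0,0.165,0],45],[[-130,-80,-360],[0,0.165,0],45],[[-140,-80,-390],[0,0.165,0],45],[[-144,-80,-407],[0,0.165,0],45],[[-144,-80,-407],[0,0.165,0],45],[[-144,-80,-407],[0,0.165,0],45]]'
python3 - <<'E'
from h import *
import pickle
for n in('wrist','top'):
    p=bot.camera(n);save(p,n+'2');pickle.dump(p,open(n+'2.pkl','wb'))
p=pickle.load(open('wrist2.pkl','rb'));print(p['origin'],p['orientation'])
print(proj(p,[[.546,.179,.2095],[.598,.14,.21],[.494,.218,.208]]))
E
```

```text
time: 2.6
ee_pos: [0.5459, 0.1798, 0.2872]
tcp_rot: [-90.0, 0.0, 53.8]
wrist_force: [-1.2, -0.4, -0.2]
opening: 0.0454
[0.47989556 0.22783893 0.45478301] [1.61693310e+02 3.31228991e-03 5.38058430e+01]
[[320.87261628 239.32641722]
 [319.77514148 331.06797598]
 [322.1491949  132.09705922]]
```

View pics/wrist2.png

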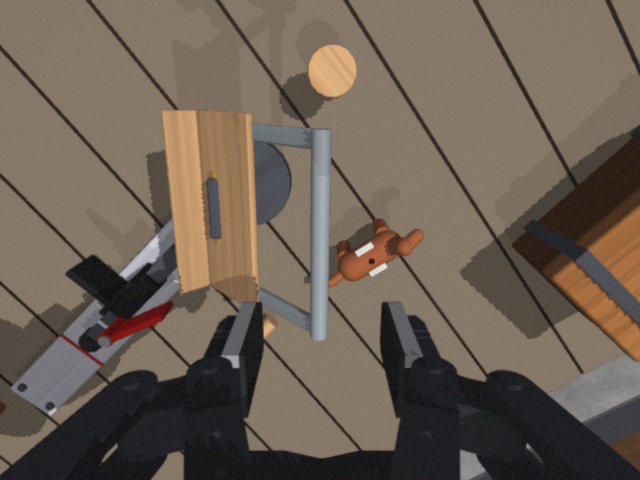

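```bash
python3 -m inch '[[[0,20,0],[0,0,0],45],[[0,50,0],[0,0,0],45],[[0,75,0],[0,0,0],45],[[0,90,0],[0,0,0],45],[[0,97,0],[0,0,0],45],[[0,97,0],[0,0,0],45],[[0,97,0],[0,0,0],0],[[0,97,0],[0,0,0],0],[[0,97,0],[0,0,0],0],[[0,97,0],[0,0,0],0],[[0,97,0],[0,0,0],0],[[0,97,0],[0,0,0],0]]' 30
python3 - <<'E'
from h import *
import numpy as np
o=bot.get_obs();p=o['ee_pos'];R=Ro.from_euler('xyz',o['tcp_rot'],degrees=True).as_matrix()
piv=np.array([.5017,.1163,.125]);yaw=7.8
g=p+[0,0,.019-.0]; g=p-R[:,1]*.019
v=g-piv;print('v',v,np.linalg.norm(v)); az0=np.degrees(np.arctan2(v[1],v[0]));t0=np.degrees(np.arccos(v[2]/np.linalg.norm(v)));print(az0,t0)
L=.115;ty=o['tcp_rot'][2]
for k in range(1,13):
    s=min(1,k/8);az=az0+(yaw-az0)*s; t=t0+(20-t0)*max(0,(k-8)/4)
    a=np.radians(az);b=np.radians(t)
    d=piv+np.linalg.norm(v)*np.array([np.sin(b)*np.cos(a),np.sin(b)*np.sin(a),np.cos(b)])-g
    print(k,(R.T@d*1000).round(1),np.radians(ty-(ty+(yaw-az0)*s)).round(3))
E
```

```text
time: 3.9
ee_pos: [0.5456, 0.1803, 0.1906]
tcp_rot: [-90.0, -0.0, 53.9]
wrist_force: [0.5, -0.2, -0.9]
opening: 0.0
v [0.04386706 0.06400519 0.0846201 ] 0.11481090819589296
55.57453692246766 42.52021886435526
1 [-0.2 -0.  -8.1] 0.104
2 [ -1.2  -0.  -16.1] 0.208
3 [ -3.  -0. -24.] 0.313
4 [ -5.7  -0.  -31.6] 0.417
5 [ -9.1  -0.  -38.9] 0.521
6 [-13.3  -0.  -45.8] 0.625
7 [-18.2  -0.  -52.3] 0.73
8 [-23.7  -0.  -58.2] 0.834
9 [-29.7  -7.2 -51.9] 0.834
10 [-36.2 -13.5 -45.2] 0.834
11 [-43.1 -18.9 -38.1] 0.834
12 [-50.3 -23.3 -30.6] 0.834
```

```bash
python3 - <<'E'
from h import *
p=bot.camera('wrist');save(p,'w3');q=bot.camera('scene')
a=p['frame'][:,120:520];b=cv2.resize(q['frame'][140:290,330:510],None,fx=2.2,fy=2.2,interpolation=cv2.INTER_CUBIC)
c=np.zeros((480,400+b.shape[1],3),np.uint8);c[:,:400]=a;c[:b.shape[0],400:]=b
cv2.imwrite('pics/c3.png',c[:,:,::-1]);print(bot.get_obs()['opening'])
E
```

```text
0.00010350690189729436
```

View pics/c3.png

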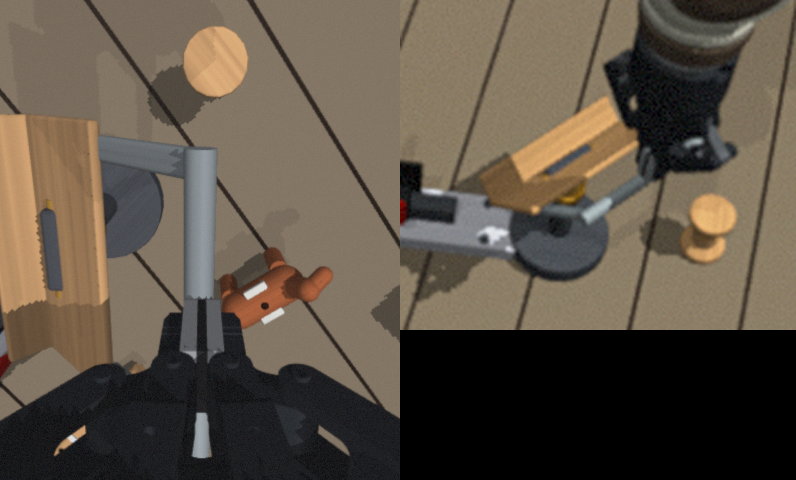

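```bash
python3 - <<'E'
from h import *
import pickle
from scipy.optimize import brentq
W=pickle.load(open('wrist2.pkl','rb'));T=pickle.load(open('top1.pkl','rb'));S=pickle.load(open('scene1.pkl','rb'))
uv=[(321,129),(319,340)]
for z in(.19,.2,.21,.22):
    P=onz(W,uv,z);print(z,np.linalg.norm(P[0]-P[1]),P.round(4).tolist())
ct=lambda u,v:(160+u/2.5,180+v/2.5)
cs=lambda u,v:(160+u/2.4,160+v/2.4)
print(tri(W,uv[0],S,cs(743,100)),tri(W,uv[1],S,cs(611,187)),tri(W,uv[0],T,ct(68,268)),tri(W,uv[1],T,ct(171,124)))
p=bot.camera('wrist');q=bot.camera('scene')
for z in(.17,.18,.19,.2,.21):
    P=onz(p,[(305,155),(336,155),(320,149)],z);print(z,np.linalg.norm(P[0]-P[1]),P[2])
o=bot.camera('top');save(o,'t3');a=o['frame'][200:330,160:320];b=q['frame'][170:260,360:480]
a=cv2.resize(a,None,fx=3,fy=3,interpolation=2);b=cv2.resize(b,None,fx=2.6,fy=2.6,interpolation=2)
c=np.zeros((max(a.shape[0],b.shape[0]),a.shape[1]+b.shape[1],3),np.uint8);c[:a.shape[0],:a.shape[1]]=a;c[:b.shape[0],a.shape[1]:]=b
cv2.imwrite('pics/c4.png',c[:,:,::-1]);print(c.shape)
for n,x in(('wrist3',p),('scene3',q),('top3',o)):pickle.dump(x,open(n+'.pkl','wb'))
E
```

```text
0.19 0.15006738031427672 [[0.4931, 0.2178, 0.19], [0.6133, 0.128, 0.19]]
0.2 0.1443998195230935 [[0.4926, 0.2182, 0.2], [0.6083, 0.1317, 0.2]]
0.21 0.1387322587319102 [[0.4921, 0.2186, 0.21], [0.6032, 0.1355, 0.21]]
0.22 0.13306469794072698 [[0.4916, 0.2189, 0.22], [0.5982, 0.1393, 0.22]]
[0.49232151 0.22000619 0.20975215] [0.6005902  0.13943733 0.2159029 ] [0.49371067 0.21790689 0.20347887] [0.59972149 0.1366206  0.21411415]
0.17 0.013930592205981912 [0.49555962 0.21574201 0.17      ]
0.18 0.013190065191320488 [0.49469733 0.21640934 0.18      ]
0.19 0.012449538176659105 [0.49383503 0.21707667 0.19      ]
0.2 0.011709011161997747 [0.49297274 0.217744   0.2       ]
0.21 0.010968484147336323 [0.49211045 0.21841133 0.21      ]
(390, 792, 3)
```

View pics/c4.png

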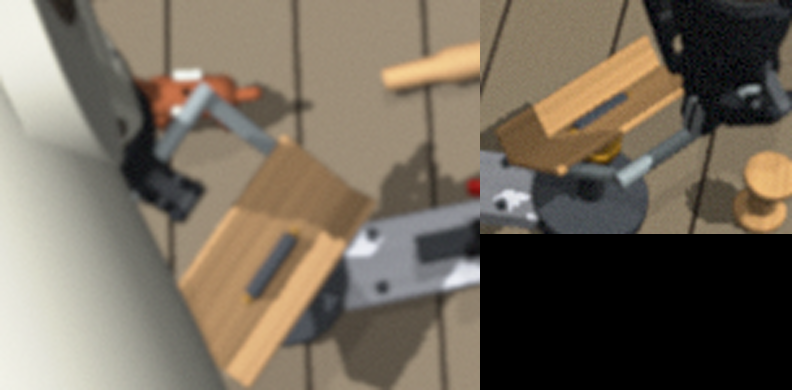

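```bash
python3 - <<'E'
from h import *
import pickle
W=pickle.load(open('wrist2.pkl','rb'));T=pickle.load(open('top3.pkl','rb'));S=pickle.load(open('scene3.pkl','rb'));W3=pickle.load(open('wrist3.pkl','rb'))
print(W3['origin'],W3['orientation'])
A=tri(T,(160+207/3,200+85/3),S,(360+(621-480)/2.6,170+183/2.6));print(A)
for X in([.493,.218,.205],[.493,.218,.195],[.496,.216,.19],[.5456,.1803,.2096],[.5456,.1803,.1906]):print(proj(W3,X),proj(W,X))
E
```

```text
[0.47933838 0.22829562 0.35811727] [ 1.61669296e+02 -2.14654276e-02  5.38829221e+01]
[0.60194617 0.13860426 0.20765387]
[[320.57062766 150.16397718]] [[321.13332    130.30334644]]
[[320.61317671 147.22642069]] [[321.14632244 129.18725837]]
[[321.01859248 155.04941434]] [[321.40685343 134.65482294]]
[[322.02343796 314.53686521]] [[322.17194872 237.72330647]]
[[321.95161236 293.64084239]] [[322.12667869 228.8022647 ]]
```

```bash
python3 - <<'E'
import cv2
a=cv2.imread('pics/w3.png')[230:480,220:420];cv2.imwrite('pics/w3z.png',cv2.resize(a,None,fx=2.4,fy=2.4,interpolation=2))
E
```

```text
(no output)
```

View pics/w3z.png

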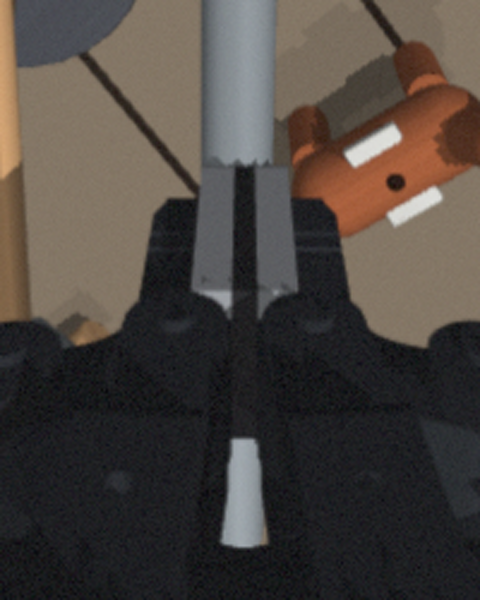

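```bash
python3 - <<'E'
from h import *
import pickle
T=pickle.load(open('top3.pkl','rb'));S=pickle.load(open('scene3.pkl','rb'));W=pickle.load(open('wrist3.pkl','rb'))
zt=np.array([-.808,.589,0]);xt=np.array([.589,.808,0])
for z in(.19,.2,.21,.22,.23):
  for k in(0,.011,-.011):
    X=np.array([.5456,.1803,z])+zt*k
    t=proj(T,X)[0];s=proj(S,X)[0]
    print(z,k,'top crop',((t-[160,200])*3).round(),'scene crop',((s-[360,170])*2.6+[480,0]).round(),'wz',((proj(W,X)[0]-[220,230])*2.4).round())
E
python3 - <<'E'
import cv2
a=cv2.imread('pics/c4.png')
b=cv2.resize(a[60:200,640:780],None,fx=4,fy=4,interpolation=2)
cv2.imwrite('pics/c5.png',b)
E
```

```text
0.19 0 top crop [144. 182.] scene crop [689. 144.] wz [245. 151.]
0.19 0.011 top crop [134. 196.] scene crop [700. 136.] wz [245.  97.]
0.19 -0.011 top crop [154. 168.] scene crop [678. 152.] wz [245. 204.]
0.2 0 top crop [141. 179.] scene crop [691. 137.] wz [245. 176.]
0.2 0.011 top crop [131. 194.] scene crop [703. 129.] wz [245. 119.]
0.2 -0.011 top crop [151. 165.] scene crop [680. 145.] wz [245. 231.]
0.21 0 top crop [138. 176.] scene crop [694. 129.] wz [245. 204.]
0.21 0.011 top crop [128. 191.] scene crop [705. 121.] wz [245. 144.]
0.21 -0.011 top crop [148. 162.] scene crop [682. 137.] wz [245. 261.]
0.22 0 top crop [134. 174.] scene crop [696. 121.] wz [245. 235.]
0.22 0.011 top crop [124. 188.] scene crop [707. 113.] wz [245. 172.]
0.22 -0.011 top crop [145. 159.] scene crop [684. 129.] wz [245. 295.]
0.23 0 top crop [131. 171.] scene crop [698. 113.] wz [245. 271.]
0.23 0.011 top crop [121. 186.] scene crop [710. 104.] wz [245. 204.]
0.23 -0.011 top crop [141. 156.] scene crop [686. 121.] wz [245. 334.]
```

View pics/c5.png

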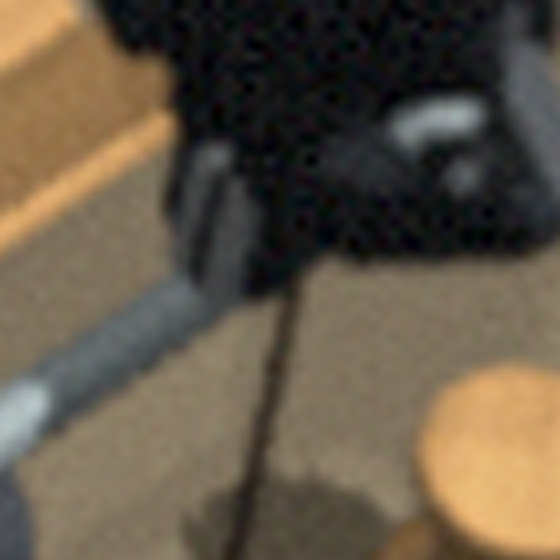

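```bash
python3 -m inch '[[[0,0,0],[0,0,0],45],[[0,0,0],[0,0,0],45],[[0,0,0],[0,0,0],45],[[0,0,0],[0,0,0],45],[[0,7,0],[0,0,0],45],[[0,14,0],[0,0,0],45],[[0,20,0],[0,0,0],45],[[0,24,0],[0,0,0],45],[[0,24,0],[0,0,0],45],[[0,24,0],[0,0,0],0],[[0,24,0],[0,0,0],0],[[0,24,0],[0,0,0],0],[[0,24,0],[0,0,0],0],[[0,24,0],[0,0,0],0],[[0,24,0],[0,0,0],0]]' 30
python3 - <<'E'
from h import *
import pickle
p=bot.camera('wrist');pickle.dump(p,open('wrist4.pkl','wb'));o=bot.get_obs();print(o['opening'],o['ee_pos'],o['wrist_force'])
a=p['frame'][120:,170:470];cv2.imwrite('pics/w4z.png',cv2.resize(a,None,fx=1.6,fy=1.6,interpolation=2)[:,:,::-1])
E
```

```text
time: 5.65
ee_pos: [0.5455, 0.1803, 0.1667]
tcp_rot: [-90.0, -0.0, 53.9]
wrist_force: [-1.0, -0.6, 0.5]
opening: 0.0108
0.01051398133460914 [0.54554055 0.18032558 0.16668734] [-1.35340473 -0.48338567  1.05519015]
```

```bash
python3 - <<'E'
from h import *
print(bot.grip_point_offset)
th0=np.radians(53.9);R=np.array([[np.cos(th0),-np.sin(th0)],[np.sin(th0),np.cos(th0)]])
v=np.array([.045,.0633])
for k in range(1,13):
    a=.81*k/12;c,s=np.cos(-a),np.sin(-a);d=np.array([[c,-s],[s,c]])@v-v
    print(k,(R.T@d*1000).round(1),round(a,3))
E
```

```text
0.0187
1 [-0.1 -5.2] 0.068
2 [ -0.6 -10.5] 0.135
3 [ -1.4 -15.6] 0.203
4 [ -2.6 -20.7] 0.27
5 [ -4.1 -25.8] 0.338
6 [ -5.9 -30.7] 0.405
7 [ -8.1 -35.4] 0.472
8 [-10.6 -40.1] 0.54
9 [-13.4 -44.5] 0.608
10 [-16.4 -48.7] 0.675
11 [-19.8 -52.8] 0.743
12 [-23.4 -56.5] 0.81
```

View pics/w4z.png

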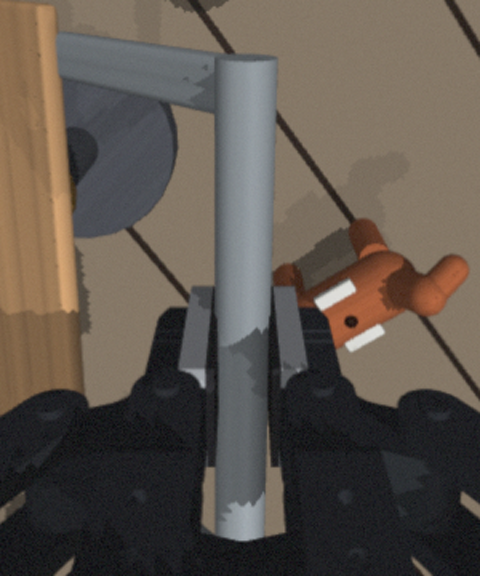

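```bash
python3 -m inch '[[[0,0,-5],[0,0.068,0],0],[[-0.6,0,-10.5],[0,0.135,0],0],[[-1.4,0,-15.6],[0,0.203,0],0],[[-2.6,0,-20.7],[0,0.27,0],0],[[-4.1,0,-25.8],[0,0.338,0],0],[[-5.9,0,-30.7],[0,0.405,0],0],[[-8.1,0,-35.4],[0,0.472,0],0],[[-10.6,0,-40.1],[0,0.54,0],0],[[-13.4,0,-44.5],[0,0.608,0],0],[[-16.4,0,-48.7],[0,0.675,0],0],[[-19.8,0,-52.8],[0,0.743,0],0],[[-23.4,0,-56.5],[0,0.81,0],0],[[-23.4,0,-56.5],[0,0.81,0],0],[[-23.4,0,-56.5],[0,0.81,0],0]]'
python3 - <<'E'
from h import *
import pickle
p=bot.camera('wrist');pickle.dump(p,open('wrist5.pkl','wb'));save(p,'w5');o=bot.get_obs();print(o['opening'],o['ee_pos'],o['tcp_rot'],o['wrist_force'],o['torque'])
f=p['frame'].astype(int)
red=(f[:,:,0]>140)&(f[:,:,1]<60)&(f[:,:,2]<60);ys,xs=np.nonzero(red);print(len(xs), xs.min() if len(xs) else 0,xs.max() if len(xs) else 0)
E
```

```text
time: 7.1
ee_pos: [0.5785, 0.128, 0.1673]
tcp_rot: [-90.0, -0.2, 7.5]
wrist_force: [5.5, -2.2, 3.6]
opening: 0.0108
0.010763020929589445 [0.5784329  0.12811205 0.16730861] [-90.00623719  -0.16569028   7.54684905] [ 5.9389442  -1.5300291   4.07188947] [-0.39087086 -1.06871115  0.1497314 ]
0 0 0
```

View pics/w5.png

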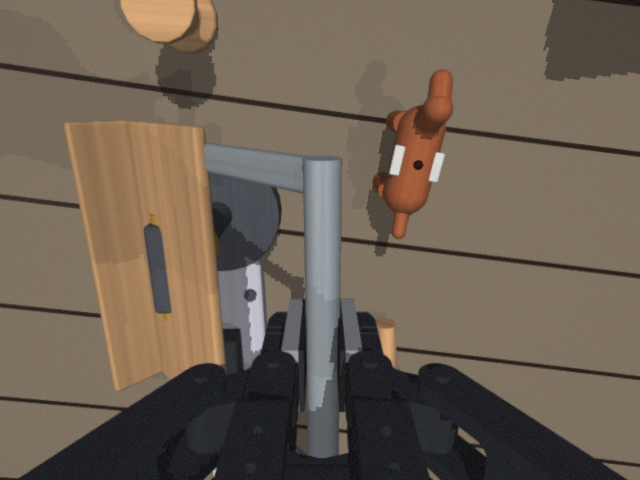

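```bash
python3 -m inch '[[[-3.7,-3.1,0],[0,0,0],0],[[-7.3,-6.2,0],[0,0,0],0],[[-11.4,-9.2,0],[0,0,0],0],[[-15.5,-12,0],[0,0,0],0],[[-19.8,-14.6,0],[0,0,0],0],[[-24.1,-17.1,0],[0,0,0],0],[[-28,-19,0],[0,0,0],0],[[-31.3,-20.7,0],[0,0,0],0],[[-35,-22.3,0],[0,0,0],0],[[-38.8,-23.7,0],[0,0,0],0],[[-38.8,-23.7,0],[0,0,0],0],[[-38.8,-23.7,0],[0,0,0],0]]'
python3 - <<'E'
from h import *
import pickle
o=bot.get_obs();print(o['opening'],o['ee_pos'],o['tcp_rot'],o['wrist_force'],o['torque'])
for n in('scene','top'):
    p=bot.camera(n);pickle.dump(p,open(n+'6.pkl','wb'));save(p,n+'6')
E
```

```text
time: 8.35
ee_pos: [0.5412, 0.1234, 0.193]
tcp_rot: [-90.0, -0.5, 7.6]
wrist_force: [5.0, -0.2, 10.2]
opening: 0.0106
0.010601883184326151 [0.54121087 0.12342314 0.19295188] [-89.98593693  -0.45956437   7.62777297] [ 5.03866523 -0.20979581 10.22991447] [-0.08781952 -1.26714049  0.05133638]
```

```bash
python3 -m inch '[[[0,0,0],[0,0,0],45],[[0,0,0],[0,0,0],45],[[0,0,0],[0,0,0],45],[[0,0,0],[0,0,0],45],[[0,-15,0],[0,0,0],45],[[0,-40,0],[0,0,0],45],[[0,-70,0],[0,0,0],45],[[0,-90,0],[0,0,0],45],[[-10,-90,-30],[0,0,0],60],[[-20,-90,-70],[0,0,0],85],[[-30,-80,-110],[0,0,0],85],[[-37,-60,-145],[0,0,0],85],[[-40,-40,-160],[0,0,0],85],[[-40,-20,-160],[0,0,0],85],[[-40,0,-160],[0,0,0],85],[[-40,20,-160],[0,0,0],85],[[-40,43,-160],[0,0,0],85],[[-40,43,-160],[0,0,0],85],[[-40,43,-160],[0,0,0],85]]'
python3 - <<'E'
from h import *
import pickle
o=bot.get_obs();print(o['opening'],o['ee_pos'],o['tcp_rot'],o['wrist_force'])
P={n:bot.camera(n) for n in('scene','top','wrist')}
for n,p in P.items(): pickle.dump(p,open(n+'7.pkl','wb'));save(p,n+'7')
a=P['wrist']['frame'];print(P['wrist']['origin'])
t=cv2.resize(P['top']['frame'][200:320,180:280],(400,480),interpolation=2);w=a
cv2.imwrite('pics/w7c.png',np.hstack([cv2.resize(w,(480,360)),cv2.resize(t,(300,360))])[:,:,::-1])
s=cv2.resize(P['scene']['frame'][140:300,220:500],(784,448),interpolation=2);cv2.imwrite('pics/s7c.png',s[:,:,::-1])
E
```

```text
time: 10.35
ee_pos: [0.5229, -0.0403, 0.1499]
tcp_rot: [-90.0, -0.4, 7.6]
wrist_force: [0.1, 0.5, 0.1]
opening: 0.085
0.08497595321461725 [ 0.52287531 -0.04034046  0.14987264] [-89.9717976   -0.41640121   7.63460676] [0.06864365 0.53444427 0.12199876]
[0.5104249  0.03987311 0.31851454]
```

View pics/w7c.png

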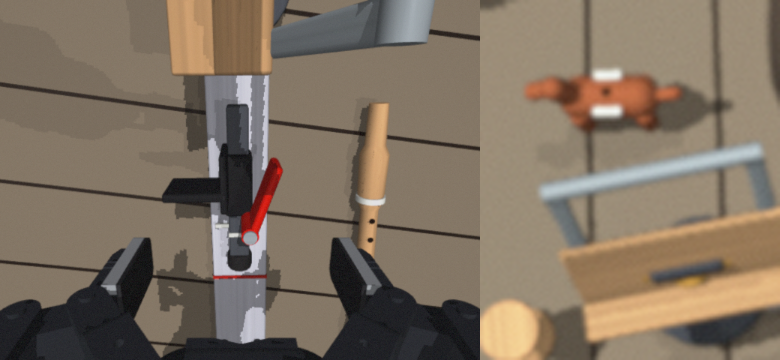

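```bash
python3 - <<'E'
from h import *
import pickle
T=pickle.load(open('top7.pkl','rb'));W=pickle.load(open('wrist7.pkl','rb'));T1=pickle.load(open('top1.pkl','rb'))
P=onz(T,[(201.7,264),(273.3,250)],.233);d=P[1]-P[0];print('bar',P,np.degrees(np.arctan2(d[1],d[0]))+90,np.linalg.norm(d))
f=W['frame'].astype(int)
red=(f[:,:,0]-f[:,:,1:].max(2)>60);red[:345]=0;red[:,:270]=0;red[:,370:]=0
ys,xs=np.nonzero(red);print(len(xs),xs.min(),xs.max(),ys.min(),ys.max())
Q=onz(W,np.c_[xs,ys],.018);m=Q.mean(0);w=np.linalg.svd(Q[:,:2]-m[:2])[2][0];w*=np.sign(w[0]);print('red',m,np.degrees(np.arctan2(w[1],w[0])),np.ptp(Q[:,:2]@w))
o=bot.get_obs();print(proj(W,o['ee_pos']),proj(W,[[.5232,-.0402,.065],[.533,-.1125,.018]]))
# track edges: bright profile by rows
for r in(120,140,375,390,410,430):
    g=f[r,230:400].mean(1);gr=np.diff(g);print(r,[(int(i+230),int(gr[i])) for i in np.argsort(-abs(gr))[:6]])
# white line region print col profile
for c in(296,304,310,316,322,328): print(c,f[285:330,c].mean(1).astype(int).tolist())
E
```

```text
bar [[0.53198959 0.18343492 0.233     ]
 [0.55027593 0.05159293 0.233     ]] 7.896479113948487 0.1331040988890943
242 284 355 367 371
red [ 0.53880321 -0.17575402  0.018     ] 8.410061526839147 0.060664868254705295
[[323.47103903 292.63637196]] [[320.8134579  233.39921869]
 [320.49134521 301.753223  ]]
120 [(335, -61), (315, 56), (352, 55), (357, -35), (245, -28), (273, 27)]
140 [(329, 68), (335, -60), (351, 54), (330, 52), (357, -44), (302, -36)]
375 [(341, 56), (343, -54), (285, 38), (284, 36), (372, 29), (344, -17)]
390 [(369, 35), (285, 29), (243, -26), (353, -22), (233, 21), (234, 15)]
410 [(335, 48), (348, -38), (286, 30), (245, -21), (360, 20), (353, -19)]
430 [(324, 35), (353, -29), (287, 27), (325, 24), (240, -22), (352, -21)]
296 [54, 97, 110, 110, 109, 112, 109, 113, 110, 112, 112, 103, 92, 123, 176, 195, 198, 197, 183, 184, 188, 188, 188, 187, 189, 189, 187, 190, 191, 189, 187, 189, 190, 190, 188, 189, 198, 203, 196, 189, 187, 189, 188, 187, 188]
304 [32, 31, 38, 75, 98, 108, 105, 105, 105, 103, 107, 101, 87, 115, 167, 186, 185, 180, 143, 121, 117, 120, 117, 111, 107, 111
[... 166 characters left out ...]
80, 82, 84, 79, 81, 84, 81, 81, 81, 118, 188, 213, 214, 215, 208, 151, 92, 81, 82, 78, 80, 80, 82, 80, 81, 82, 80, 83, 82]
316 [34, 33, 31, 63, 68, 73, 73, 77, 79, 77, 79, 79, 76, 79, 78, 80, 75, 79, 77, 77, 80, 77, 77, 76, 81, 122, 188, 213, 213, 209, 180, 124, 82, 73, 63, 60, 50, 54, 55, 57, 71, 77, 77, 79, 76]
322 [24, 33, 39, 45, 49, 55, 44, 53, 51, 56, 47, 47, 50, 49, 52, 54, 52, 44, 45, 49, 49, 45, 42, 43, 44, 57, 61, 70, 91, 98, 95, 91, 70, 76, 75, 69, 61, 52, 50, 53, 50, 49, 52, 70, 78]
328 [52, 55, 57, 52, 57, 56, 57, 60, 54, 58, 58, 51, 56, 58, 50, 53, 52, 50, 56, 59, 59, 68, 76, 87, 98, 121, 146, 161, 162, 160, 164, 163, 164, 166, 166, 168, 164, 162, 160, 146, 115, 72, 50, 54, 68]
```

View pics/s7c.png

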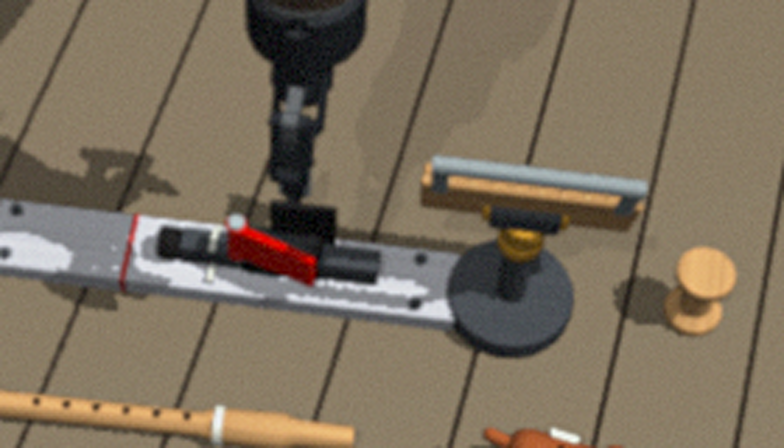

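```bash
python3 - <<'E'
from h import *
import pickle
T=pickle.load(open('top7.pkl','rb'));S=pickle.load(open('scene7.pkl','rb'));W=pickle.load(open('wrist7.pkl','rb'))
f=lambda u,v:(220+u/2.8,140+v/2.8)
A=tri(T,(273.3,250),S,f(433,164));B=tri(T,(201.7,264),S,f(646,188));print(A,B,(A+B)/2,np.linalg.norm(A-B))
print('white',onz(S,[f(210,228),f(210,278)],.018),onz(W,[(300,301)],.018))
o=bot.get_obs();R=Ro.from_euler('xyz',o['tcp_rot'],degrees=True).as_matrix()
for x in(.043,.057):
  for z in(-.011,.011):
    for y in (0,-.013,-.03,-.045):
      X=o['ee_pos']+R@[x,y,z];s=proj(S,X)[0];w=proj(W,X)[0]
      print(x,y,z,((s-[220,140])*2.8).round(),(w*.75).round())
u=np.array([np.cos(np.radians(8)),np.sin(np.radians(8)),0]);P0=np.array([.5387,-.1757,.018])+ .12*0
E
```

```text
[0.55040718 0.05351762 0.23069452] [0.53167722 0.18656277 0.2322476 ] [0.5410422  0.12004019 0.23147106] 0.1343660532654344
white [[ 0.50744591 -0.11773773  0.018     ]
 [ 0.55033649 -0.10381206  0.018     ]] [[ 0.51652395 -0.11394927  0.018     ]]
0.043 0 -0.011 [275. 217.] [314. 236.]
0.043 -0.013 -0.011 [275. 207.] [319. 247.]
0.043 -0.03 -0.011 [275. 192.] [327. 265.]
0.043 -0.045 -0.011 [274. 179.] [335. 284.]
0.043 0 0.011 [307. 222.] [316. 202.]
0.043 -0.013 0.011 [307. 211.] [322. 212.]
0.043 -0.03 0.011 [307. 196.] [330. 226.]
0.043 -0.045 0.011 [307. 183.] [340. 242.]
0.057 0 -0.011 [272. 234.] [337. 236.]
0.057 -0.013 -0.011 [272. 224.] [344. 248.]
0.057 -0.03 -0.011 [271. 209.] [354. 265.]
0.057 -0.045 -0.011 [271. 196.] [365. 284.]
0.057 0 0.011 [304. 239.] [340. 203.]
0.057 -0.013 0.011 [304. 228.] [348. 212.]
0.057 -0.03 0.011 [304. 214.] [359. 226.]
0.057 -0.045 0.011 [304. 201.] [371. 242.]
```

```bash
python3 -m inch '[[[2,20,3.5],[0,0,0],85],[[2,50,3.5],[0,0,0],85],[[2,80,3.5],[0,0,0],85],[[2,95,3.5],[0,0,0],85],[[2,105,3.5],[0,0,0],85],[[2,115,3.5],[0,0,0],85],[[2,122,3.5],[0,0,0],85],[[2,127,3.5],[0,0,0],85],[[2,127,3.5],[0,0,0],85],[[2,127,3.5],[0,0,0],80],[[2,127,3.5],[0,0,0],80],[[2,127,3.5],[0,0,0],80]]' 20
python3 - <<'E'
from h import *
import pickle
P={n:bot.camera(n) for n in('scene','wrist')}
for n,p in P.items(): pickle.dump(p,open(n+'8.pkl','wb'));save(p,n+'8')
s=cv2.resize(P['scene']['frame'][160:280,225:385],(400,300),interpolation=2);w=cv2.resize(P['wrist']['frame'],(400,300),interpolation=3)
cv2.imwrite('pics/c8.png',np.hstack([s,w])[:,:,::-1]);print(bot.get_obs()['opening'],bot.get_obs()['wrist_force'])
E
```

```text
time: 11.7
ee_pos: [0.5268, -0.0365, 0.0245]
tcp_rot: [-90.0, -0.6, 7.6]
wrist_force: [0.1, 0.9, 0.2]
opening: 0.0801
0.08018683382105168 [-0.04616014 -0.3849221   0.25449647]
```

```bash
python3 -m inch '[[[0,0,-3],[0,0,0],80],[[0,0,-6],[0,0,0],80],[[0,0,-10],[0,0,0],80],[[0,0,-15],[0,0,0],80],[[0,0,-20],[0,0,0],80],[[0,0,-26],[0,0,0],80],[[0,0,-32],[0,0,0],80],[[0,0,-38],[0,0,0],80],[[0,0,-44],[0,0,0],80],[[0,0,-49],[0,0,0],80],[[0,0,-54],[0,0,0],80],[[0,0,-58],[0,0,0],80],[[0,0,-60],[0,0,0],80],[[0,0,-60],[0,0,0],80]]'
python3 - <<'E'
from h import *
import pickle
P={n:bot.camera(n) for n in('scene','top','wrist')}
for n,p in P.items(): pickle.dump(p,open(n+'9.pkl','wb'));save(p,n+'9')
o=bot.get_obs();print(o['ee_pos'],o['wrist_force'])
S=P['scene']
# unrolled strip along track in stand coords at z=.018 : scene & top
c=np.array([.5388,-.1758]);a=np.radians(8);x=np.array([np.cos(a),np.sin(a)]);y=np.array([-np.sin(a),np.cos(a)])
for n in('scene','top'):
    gy=np.arange(-.05,.12,.0005);gx=np.arange(-.034,.034,.0005)
    X=np.array([[*(c+x*i+y*j),.018] for i in gx for j in gy]);uv=proj(P[n],X).astype(np.float32).reshape(len(gx),len(gy),2)
    im=cv2.remap(P[n]['frame'],uv[...,0],uv[...,1],cv2.INTER_LINEAR).astype(int)
    np.save(n+'9s.npy',im)
    for lo in(-.028,-.023,-.019,.019,.023,.027):
        r=im[np.abs(gx-lo)<.0015].mean(0);red=r[:,0]-r[:,1:].mean(1);b=r.mean(1)
        print(n,lo,'red',round(gy[np.argmax(red)]*1e3,1),int(red.max()),'bright',b[40:240:6].astype(int).tolist())
E
```

```text
time: 13.2
ee_pos: [0.5345, -0.0963, 0.0243]
tcp_rot: [-90.0, -0.6, 7.6]
wrist_force: [1.8, 2.0, 0.2]
opening: 0.0802
[ 0.53445035 -0.09596151  0.02426433] [ 1.50285957  2.47248526 -0.0668974 ]
scene -0.028 red 28.0 83 bright [91, 89, 91, 87, 86, 82, 81, 92, 93, 90, 77, 76, 96, 96, 95, 112, 119, 107, 83, 61, 56, 47, 45, 41, 48, 49, 43, 61, 92, 106, 104, 86, 52, 46]
scene -0.023 red 33.0 128 bright [122, 116, 115, 117, 119, 115, 116, 116, 112, 109, 92, 98, 133, 125, 87, 64, 61, 60, 50, 47, 52, 43, 47, 47, 49, 48, 50, 67, 98, 105, 107, 85, 55, 46]
scene -0.019 red 38.5 123 bright [56, 55, 53, 54, 65, 65, 63, 62, 61, 61, 60, 101, 129, 94, 54, 44, 32, 32, 34, 33, 42, 41, 47, 51, 49, 42, 38, 47, 73, 79, 78, 61, 43, 38]
scene 0.019 red 2.5 72 bright [135, 134, 133, 134, 136, 133, 136, 136, 138, 137, 112, 86, 121, 143, 128, 143, 145, 138, 139, 138, 139, 139, 140, 140, 166, 184, 189, 180, 101, 39, 40, 41, 34, 33]
scene 0.023 red 3.0 74 bright [187, 160, 139, 138, 137, 133, 133, 137, 137, 136, 113, 84, 125, 132, 122, 151, 154, 139, 138, 135, 138, 142, 137, 137, 139, 139, 140, 149, 132, 105, 9
[... 709 characters left out ...]
0, 212, 216, 218, 220, 223, 225, 226, 227, 229, 231, 231, 232, 232, 232, 233, 233, 234, 233, 233, 234]
top 0.019 red 1.0 10 bright [190, 169, 179, 182, 182, 187, 192, 197, 202, 206, 210, 213, 217, 220, 221, 224, 225, 226, 228, 229, 230, 230, 232, 232, 233, 233, 233, 233, 233, 233, 233, 232, 232, 231]
top 0.023 red -0.5 9 bright [177, 183, 197, 201, 197, 196, 199, 199, 203, 208, 211, 214, 217, 219, 222, 224, 225, 227, 228, 230, 230, 231, 232, 232, 232, 233, 233, 233, 233, 233, 232, 232, 232, 231]
top 0.027 red -27.0 9 bright [183, 197, 207, 212, 214, 216, 215, 212, 210, 211, 214, 216, 219, 221, 223, 225, 226, 227, 229, 230, 231, 232, 232, 233, 233, 233, 233, 233, 233, 233, 232, 232, 232, 231]
```

```bash
cat > m.py <<'E'
from h import *
def gap(p):
    c=np.array([.5388,-.1758]);a=np.radians(8);x=np.array([np.cos(a),np.sin(a)]);y=np.array([-np.sin(a),np.cos(a)])
    gy=np.arange(-.02,.04,.0005);gx=np.arange(.017,.0285,.0005)
    X=np.array([[*(c+x*i+y*j),.018] for i in gx for j in gy]);uv=proj(p,X).astype(np.float32).reshape(len(gx),len(gy),2)
    im=cv2.remap(p['frame'],uv[...,0],uv[...,1],cv2.INTER_CUBIC).astype(float)
    for lo in(.018,.020,.022,.024,.026,.028):
        r=im[np.abs(gx-lo)<.0012].mean(0);red=r[:,0]-r[:,1:].mean(1);red=np.clip(red-20,0,None)
        print(lo,'red',round((gy*red).sum()/red.sum()*1e3,1) if red.sum() else None,'b',r.mean(1)[40::2].astype(int).tolist(),'r',red[30:70:2].astype(int).tolist())
E
python3 - <<'E'
from m import *
import pickle
gap(pickle.load(open('scene9.pkl','rb')))
E
```

```text
0.018 red 2.7 b [113, 96, 83, 80, 89, 104, 120, 135, 141, 145, 142, 134, 125, 120, 127, 137, 143, 143, 141, 138, 136, 137, 137, 136, 137, 137, 138, 139, 139, 140, 140, 139, 138, 140, 143, 144, 141, 140, 138, 142] r [0, 0, 0, 0, 0, 7, 32, 52, 55, 39, 16, 0, 0, 0, 0, 0, 0, 0, 0, 0]
0.02 red 2.6 b [112, 94, 82, 80, 91, 108, 123, 136, 144, 145, 139, 131, 125, 125, 137, 153, 162, 159, 152, 145, 139, 137, 137, 139, 141, 140, 137, 136, 136, 137, 137, 137, 136, 136, 136, 136, 137, 138, 136, 134] r [0, 0, 0, 0, 0, 7, 35, 56, 57, 38, 13, 0, 0, 0, 0, 0, 0, 0, 0, 0]
0.022 red 2.6 b [115, 98, 84, 82, 95, 115, 130, 138, 141, 137, 131, 124, 123, 129, 144, 160, 169, 167, 158, 150, 143, 138, 136, 137, 140, 139, 135, 133, 134, 136, 136, 138, 138, 138, 137, 135, 134, 134, 134, 133] r [0, 0, 0, 0, 0, 6, 32, 54, 58, 38, 10, 0, 0, 0, 0, 0, 0, 0, 0, 0]
0.024 red 2.7 b [114, 101, 87, 83, 92, 110, 126, 132, 132, 125, 117, 112, 114, 123, 134, 147, 153, 154, 150, 146, 142, 138, 136, 135, 136, 137, 137, 137, 136, 136, 140, 147, 150, 149, 145, 142, 138, 138, 138, 140] r [0, 0, 0, 0, 0, 4, 28, 51, 58, 42, 14, 0, 0, 0, 0, 0, 0, 0, 0, 0]
0.026 red 2.8 b [112, 100, 88, 81, 87, 102, 119, 127, 127, 125, 121, 120, 122, 128, 133, 137, 137, 136, 135, 136, 136, 136, 136, 136, 137, 136, 136, 136, 137, 140, 151, 166, 176, 176, 170, 166, 162, 163, 166, 169] r [0, 0, 0, 0, 0, 6, 29, 49, 56, 44, 19, 0, 0, 0, 0, 0, 0, 0, 0, 0]
0.028 red 2.8 b [116, 102, 89, 81, 85, 100, 119, 128, 129, 130, 130, 131, 132, 133, 136, 136, 132, 128, 130, 134, 135, 134, 135, 137, 137, 135, 133, 132, 135, 141, 154, 175, 193, 200, 196, 194, 191, 192, 197, 200] r [0, 0, 0, 0, 0, 6, 28, 46, 53, 44, 22, 0, 0, 0, 0, 0, 0, 0, 0, 0]
```

```bash
python3 -m inch '[[[0,0,-3],[0,0,0],80],[[0,0,-6],[0,0,0],80],[[0,0,-8],[0,0,0],80],[[0,0,-9],[0,0,0],80],[[0,0,-9],[0,0,0],80],[[0,0,-9],[0,0,0],80]]'
python3 - <<'E'
from m import *
import pickle
p=bot.camera('scene');pickle.dump(p,open('scene10.pkl','wb'));gap(p)
E
```

```text
time: 13.95
ee_pos: [0.5356, -0.105, 0.0242]
tcp_rot: [-90.0, -0.6, 7.6]
wrist_force: [2.3, 3.1, -1.0]
opening: 0.0802
0.018 red None b [145, 144, 139, 126, 117, 119, 128, 133, 133, 133, 134, 135, 137, 139, 138, 136, 135, 136, 138, 140, 139, 136, 135, 136, 137, 138, 142, 148, 151, 153, 153, 151, 148, 155, 163, 173, 177, 186, 197, 206] r [0, 0, 0, 0, 0, 0, 0, 0, 0, 0, 0, 0, 0, 0, 0, 0, 0, 0, 0, 0]
0.02 red None b [145, 140, 134, 128, 126, 129, 135, 139, 138, 136, 134, 133, 136, 140, 140, 139, 137, 137, 136, 136, 137, 137, 136, 136, 137, 137, 139, 138, 138, 138, 139, 139, 137, 138, 141, 146, 147, 151, 161, 170] r [0, 0, 0, 0, 0, 0, 0, 0, 0, 0, 0, 0, 0, 0, 0, 0, 0, 0, 0, 0]
0.022 red None b [137, 132, 125, 121, 124, 130, 136, 141, 141, 139, 136, 135, 135, 136, 138, 140, 140, 139, 138, 137, 137, 137, 137, 136, 136, 135, 134, 134, 134, 135, 134, 134, 133, 134, 135, 135, 136, 137, 142, 146] r [0, 0, 0, 0, 0, 0, 0, 0, 0, 0, 0, 0, 0, 0, 0, 0, 0, 0, 0, 0]
0.024 red 3.3 b [124, 118, 110, 105, 109, 120, 132, 136, 139, 139, 138, 135, 133, 132, 134, 136, 139, 140, 139, 138, 137, 137, 136, 136, 138, 140, 141, 139, 136, 133, 131, 132, 134, 136, 137, 136, 135, 135, 135, 135] r [0, 0, 0, 0, 0, 0, 0, 0, 3, 1, 0, 0, 0, 0, 0, 0, 0, 0, 0, 0]
0.026 red 2.8 b [114, 107, 96, 89, 93, 107, 123, 131, 136, 140, 140, 138, 135, 134, 135, 135, 136, 135, 133, 132, 134, 137, 138, 139, 147, 158, 163, 159, 153, 149, 147, 149, 152, 153, 152, 149, 144, 139, 137, 134] r [0, 0, 0, 0, 0, 0, 8, 18, 22, 16, 4, 0, 0, 0, 0, 0, 0, 0, 0, 0]
0.028 red 2.9 b [115, 102, 90, 84, 89, 101, 115, 128, 134, 139, 139, 138, 136, 135, 136, 135, 134, 133, 130, 129, 132, 137, 140, 142, 155, 172, 182, 180, 176, 175, 175, 178, 181, 183, 182, 172, 161, 148, 143, 138] r [0, 0, 0, 0, 0, 0, 18, 33, 38, 32, 15, 0, 0, 0, 0, 0, 0, 0, 0, 0]
```

```bash
python3 - <<'E'
from h import *
import pickle
L=[]
for n in('7','9','10'):
    p=pickle.load(open(f'scene{n}.pkl','rb'));L.append(cv2.resize(p['frame'][205:265,250:310],(260,260),interpolation=2))
t=np.hstack(L)
g=pickle.load(open('scene10.pkl','rb'))['frame'][150:270,230:390];b=cv2.resize(g,(440,330),interpolation=2)
c=np.zeros((590,780,3),np.uint8);c[:260]=t;c[260:,:440]=b
w=pickle.load(open('wrist9.pkl','rb'))['frame'];c[260:515,440:]=cv2.resize(w,(340,255))
cv2.imwrite('pics/c10.png',c[:,:,::-1])
E
```

```text
(no output)
```

View pics/c10.png

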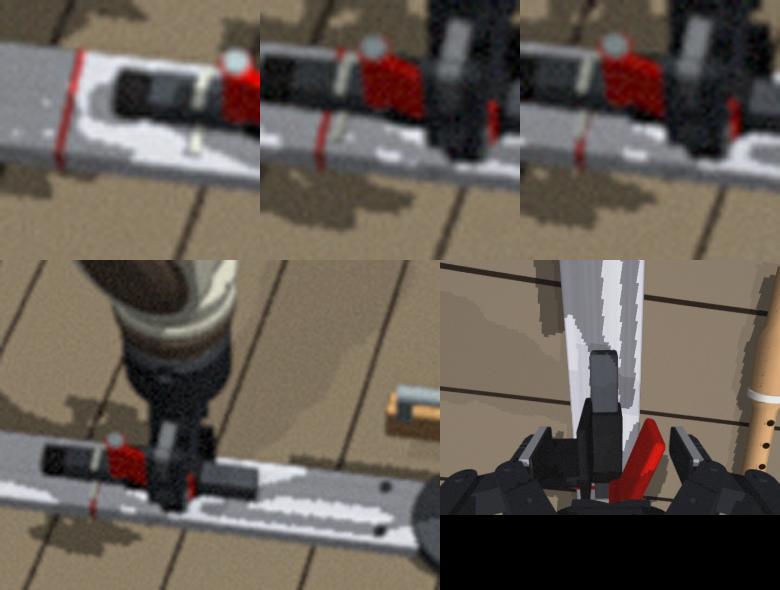

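```bash
cat > m2.py <<'E'
from h import *
def warm(p):
    c=np.array([.5388,-.1758]);a=np.radians(8);x=np.array([np.cos(a),np.sin(a)]);y=np.array([-np.sin(a),np.cos(a)])
    gy=np.arange(-.02,.04,.0005);gx=np.arange(.012,.03,.0005)
    X=np.array([[*(c+x*i+y*j),.018] for i in gx for j in gy]);uv=proj(p,X).astype(np.float32).reshape(len(gx),len(gy),2)
    im=cv2.remap(p['frame'],uv[...,0],uv[...,1],cv2.INTER_CUBIC).astype(float)
    for lo in(.016,.019,.022,.025,.028):
        r=im[np.abs(gx-lo)<.0017].mean(0)
        print(lo,'G-B',(r[:,1]-r[:,2])[26:90:2].astype(int).tolist(),'R-G',(r[:,0]-r[:,1])[26:90:2].astype(int).tolist())
E
python3 - <<'E'
from m2 import *
import pickle
for n in('7','9','10'):print(n);warm(pickle.load(open(f'scene{n}.pkl','rb')))
E
```

```text
7
0.016 G-B [-6, -6, -6, -4, -3, -4, -5, -4, 0, 1, 0, -1, -5, -7, -6, -4, -6, -9, -9, -7, -6, -6, -6, -5, -5, -5, -5, -4, -4, -5, -6, -6] R-G [-2, -2, -2, -4, -6, -1, 7, 27, 49, 68, 73, 62, 42, 19, 3, -3, -5, -1, -1, -2, -2, 0, 0, -1, -2, -1, -2, -2, -2, -2, -1, -2]
0.019 G-B [-5, -5, -5, -6, -6, -6, -5, -4, 0, 1, 0, -3, -4, -1, 0, -4, -8, -6, -4, -5, -6, -6, -5, -5, -6, -7, -6, -5, -5, -4, -4, -4] R-G [-1, -3, -4, -4, -2, 4, 12, 28, 53, 73, 76, 61, 38, 16, 0, -3, -3, -4, -3, -2, 0, -2, -5, -4, -1, -1, -1, -1, -1, 0, -1, -1]
0.022 G-B [-5, -3, -5, -6, -9, -9, -8, -4, -1, 1, 1, 0, -1, -1, -2, -5, -6, -5, -5, -6, -7, -7, -6, -6, -7, -7, -6, -3, -4, -6, -7, -6] R-G [-1, -3, -3, -2, -2, -1, 8, 24, 47, 71, 77, 59, 32, 11, 0, -5, -4, -3, -2, -1, -1, -3, -4, -3, -2, -2, -2, -3, -3, -2, -2, -3]
0.025 G-B [-4, -5, -7, -8, -7, -6, -3, -2, -2, -2, 0, 0, 0, -2, -3, -4, -5, -6, -7, -6, -6, -5, -5, -5, -5, -5, -4, -2, -3, -6, -8, -6] R-G [-1, 0, 0, -1, -2, -3, 4, 24, 47, 68, 74, 61, 36, 13, 2, -3, -5, -3, 0, 1, 0, -3, -4, -3, -2, -2, -2, -1, -1, 0, 0, -2]
0.028 G-B [-5, -4, -3, -4, -6, -6, -3, -1,
[... 2108 characters left out ...]
, -5, -4, -4, -3, -2, -2, -4, -6, -5, -3, -4, -5, -5, -4] R-G [-2, -3, -2, -1, -2, -3, -4, -4, -1, 5, 12, 16, 15, 10, 4, 0, 0, -1, -1, -2, -3, -4, -4, -4, -2, 0, -1, -2, -2, -1, 0, -1]
0.025 G-B [-4, -5, -5, -5, -5, -5, -4, -1, 2, 3, 4, 1, -3, -6, -7, -6, -5, -5, -4, -3, -3, -5, -6, -6, -6, -5, -4, -4, -4, -4, -5, -5] R-G [0, -1, -1, -2, -2, 1, 5, 11, 18, 26, 30, 27, 20, 9, 2, -2, -4, -2, -2, -2, -1, 0, 0, 0, 0, 0, -2, -2, -2, -2, -1, -2]
0.028 G-B [-4, -4, -5, -5, -5, -4, -5, -3, 0, 2, 2, 0, -2, -4, -5, -4, -5, -5, -4, -3, -3, -4, -5, -7, -7, -4, -3, -1, -1, -2, -5, -7] R-G [0, -1, -2, -2, -2, 2, 9, 22, 39, 53, 59, 53, 37, 17, 3, 0, -4, -3, -3, -3, -3, 0, 1, 2, 0, -1, -2, -4, -5, -4, -1, 0]
```

```bash
python3 -m inch '[[[-3,0,0.6],[0,0,0],80],[[-6.2,0,1.2],[0,0,0],80],[[-6.2,0,1.2],[0,0,0],80],[[-6.2,0,1.2],[0,0,0],80]]'
python3 - <<'E'
from m2 import *
import pickle
p=bot.camera('scene');pickle.dump(p,open('scene11.pkl','wb'));warm(p);print(bot.get_obs()['wrist_force'])
E
```

```text
time: 14.4
ee_pos: [0.5285, -0.1045, 0.0241]
tcp_rot: [-90.0, -0.5, 7.6]
wrist_force: [-2.8, 3.1, 2.1]
opening: 0.08
0.016 G-B [-3, -3, -6, -7, -8, -7, -5, 0, 4, 7, 8, 7, 4, 0, -3, -4, -5, -5, -5, -5, -5, -5, -6, -7, -7, -5, -2, -2, -3, -4, -5, -4] R-G [-1, -1, 0, 0, 0, 0, 0, -1, -2, -3, -2, 0, 0, 0, -2, -3, -3, -3, -2, -2, -3, -3, -1, 0, 0, -2, -4, -4, -3, -1, 0, -2]
0.019 G-B [-1, -2, -3, -4, -6, -5, -1, 3, 6, 6, 7, 6, 3, 0, -2, -3, -4, -4, -4, -3, -2, -4, -6, -6, -6, -5, -5, -5, -5, -4, -3, -2] R-G [0, -2, -4, -4, -3, -1, 0, 0, -1, -2, -2, -1, -1, -2, -3, -3, -3, -2, -3, -5, -6, -4, -1, 0, 1, 0, -1, -1, 0, 0, -1, -4]
0.022 G-B [-5, -5, -4, -3, -2, -2, 0, 1, 3, 6, 6, 5, 3, 0, -2, -5, -6, -6, -5, -5, -5, -6, -7, -7, -6, -4, -4, -4, -4, -3, -4, -5] R-G [-2, -1, -2, -3, -2, -2, -1, 0, 0, 0, 0, -1, -2, -2, -3, -3, -2, -1, -1, -1, -1, -1, -2, -2, -1, 0, -1, -2, -2, -2, -2, 0]
0.025 G-B [-4, -6, -6, -6, -5, -5, -4, -2, 0, 3, 5, 5, 3, 0, -3, -4, -5, -5, -6, -7, -7, -6, -6, -6, -4, -4, -3, -3, -4, -6, -7, -6] R-G [0, -1, -1, -1, 0, 1, 4, 10, 17, 21, 21, 16, 8, 0, -1, -1, 0, 0, 0, -1, 0, 0, 0, -1, -2, -2, -2, -2, -1, 0, 0, 0]
0.028 G-B [-4, -5, -7, -7, -7, -5, -4, -3, -2, -1, 0, 0, 0, 0, -3, -6, -8, -7, -7, -7, -6, -5, -4, -4, -4, -4, -4, -6, -7, -6, -5, -4] R-G [-2, -4, -4, -3, -2, 3, 8, 21, 40, 55, 59, 50, 33, 14, 2, 0, -2, -2, -1, -2, -2, -1, 0, 0, -1, -1, -3, -2, -1, -2, -2, -2]
[-2.74242154  3.05918167  0.02361811]
```

```bash
python3 -m inch '[[[0.5,0,0],[0,0,0],65],[[0.5,0,0],[0,0,0],55],[[0.5,0,0],[0,0,0],50],[[0.5,0,0],[0,0,0],45],[[0.5,0,0],[0,0,0],40],[[0.5,0,0],[0,0,0],35],[[0.5,0,0],[0,0,0],30],[[0.5,0,0],[0,0,0],25],[[0.5,0,0],[0,0,0],20],[[0.5,0,0],[0,0,0],10],[[0.5,0,0],[0,0,0],0],[[0.5,0,0],[0,0,0],0]]' 25
python3 - <<'E'
from m2 import *
import pickle
p=bot.camera('scene');pickle.dump(p,open('scene12.pkl','wb'));warm(p);o=bot.get_obs();print(o['wrist_force'],o['torque'],o['opening'])
E
```

```text
time: 15.65
ee_pos: [0.5314, -0.1045, 0.0259]
tcp_rot: [-90.1, -0.8, 7.7]
wrist_force: [5.6, 4.0, 7.5]
opening: 0.0296
0.016 G-B [-7, -7, -5, -5, -6, -4, -2, 2, 7, 10, 9, 6, 4, 1, -1, -3, -3, -2, -2, -3, -5, -6, -6, -5, -4, -4, -4, -4, -6, -6, -5, -4] R-G [0, 0, -2, -1, 0, 0, 0, 0, -2, -2, -2, -2, -3, -2, -1, 0, -2, -3, -3, -2, -1, -2, -1, 0, 0, -1, -2, -1, 0, -1, -2, -3]
0.019 G-B [-4, -5, -4, -4, -4, -1, 2, 6, 11, 12, 10, 6, 0, -2, -5, -7, -8, -8, -7, -6, -5, -4, -3, -3, -3, -3, -2, -3, -6, -6, -5, -4] R-G [-1, 0, 0, 0, -3, -5, -6, -5, -3, -2, -3, -3, -2, -2, -1, -2, -3, -3, -2, -2, -1, -3, -3, -4, -4, -4, -3, -1, 0, 0, -1, -2]
0.022 G-B [-2, -3, -5, -7, -6, -2, 1, 7, 11, 12, 9, 3, -2, -4, -5, -7, -9, -9, -7, -5, -5, -4, -3, -3, -5, -6, -7, -7, -5, -3, -3, -4] R-G [-3, -3, -2, 0, -1, -3, -3, -2, -2, -2, -2, -2, -3, -4, -4, -4, -3, -2, -2, -2, -1, -2, -2, -2, -2, -1, -1, 0, 0, 0, -1, -1]
0.025 G-B [-6, -7, -8, -8, -7, -6, -4, 0, 4, 5, 5, 2, -1, -5, -7, -8, -8, -7, -6, -5, -5, -7, -6, -4, -3, -4, -5, -5, -4, -4, -5, -5] R-G [-2, -1, 0, 0, 1, 4, 7, 15, 23, 26, 22, 14, 8, 1, -1, -3, -3, -3, -2, -1, 0, 0, 0, -1, -1, -1, -2, -3, -3, -3, -2, -3]
0.028 G-B [-5, -5, -5, -6, -9, -8, -5, -1, 0, 0, 1, 0, -1, -3, -4, -5, -5, -4, -3, -3, -4, -6, -6, -4, -3, -4, -7, -5, -4, -4, -7, -8] R-G [0, -1, -2, -1, 1, 7, 12, 24, 42, 54, 54, 45, 28, 11, 0, -3, -5, -5, -3, -3, -1, 0, 0, 0, 0, 0, 0, -1, -2, -2, -1, -1]
[5.11211347 4.0845044  8.16029084] [ 0.68446076 -0.69822928  0.37802792] 0.02981119437110835
```

```bash
python3 - <<'E'
from m2 import *
import pickle
a=pickle.load(open('scene7.pkl','rb'))['frame'].astype(int)
for _ in range(8): p=bot.camera('scene')
b=p['frame'].astype(int);d=np.abs(a-b).max(2)
for n,(x0,y0,x1,y1) in dict(desk=(368,190,455,225),horse_b=(385,288,455,328),horse_a=(172,168,216,216),spool=(455,225,485,262),recorder=(195,274,350,304)).items(): print(n,(d[y0:y1,x0:x1]>45).mean().round(3))
warm(p);o=bot.get_obs();print(o['time'],o['ee_pos'],o['wrist_force'],o['opening'])
f=b;red=(f[:,:,0]-f[:,:,1:].max(2)>70);red[:, :270]=0;red[:,350:]=0;ys,xs=np.nonzero(red[200:250]);print('lever px',len(xs),np.polyfit(xs,ys+200,1) if len(xs)>5 else '')
E
```

```text
desk 0.0
horse_b 0.0
horse_a 0.028
spool 0.0
recorder 0.0
0.016 G-B [-5, -5, -5, -5, -5, -5, -3, 1, 4, 6, 5, 3, 0, -2, -5, -6, -4, -2, -3, -6, -6, -5, -4, -3, -3, -4, -6, -6, -5, -5, -6, -5] R-G [-2, -2, -2, -2, -3, -1, -1, -1, -1, 0, 0, 0, 0, -1, 0, 0, -1, -3, -3, -2, -1, 0, 0, -2, -3, -2, 0, 0, 0, -2, -4, -4]
0.019 G-B [-4, -4, -4, -5, -5, -3, 1, 6, 9, 11, 10, 6, 0, -4, -7, -7, -6, -5, -5, -4, -4, -4, -5, -5, -4, -4, -5, -6, -4, -3, -3, -4] R-G [-2, -2, -2, -1, -1, -1, -2, -2, -3, -3, -3, -2, -1, 0, 0, 0, 0, -1, -2, -1, -1, 0, -1, -1, -2, -2, -2, -2, -3, -2, -2, -2]
0.022 G-B [-8, -8, -7, -5, -3, -2, 0, 4, 8, 12, 11, 6, 0, -5, -8, -9, -8, -7, -7, -6, -5, -6, -7, -7, -6, -4, -3, -4, -4, -4, -6, -7] R-G [0, 0, -1, -2, -4, -3, -2, -2, -2, -3, -4, -3, -2, -2, -3, -3, -1, -2, -4, -4, -1, 0, 0, 0, -1, -1, -2, -2, -1, 0, 0, 1]
0.025 G-B [-3, -5, -7, -7, -6, -5, -3, 1, 5, 6, 4, 1, 0, -2, -5, -8, -8, -7, -6, -4, -3, -3, -4, -6, -6, -4, -3, -3, -4, -3, -3, -4] R-G [-1, -1, -2, -2, -1, 3, 9, 16, 22, 26, 25, 18, 8, -1, -4, -3, -2, -1, -2, -5, -5, -4, -1, 0, 0, -1, -2, -1, 0, 0, 0, 0]
0.028 G-B [-7, -6, -6, -6, -6, -5, -4, -3, 0, 1, 0, -1, -2, -4, -5, -5, -5, -6, -5, -5, -5, -4, -3, -7, -10, -8, -4, -3, -5, -4, -4, -4] R-G [1, -1, -3, -2, 0, 7, 14, 27, 42, 53, 56, 47, 31, 14, 1, -1, -3, -1, -1, -2, -3, -2, -1, 0, 2, 1, -1, -3, -3, -3, -1, -1]
16.1 [ 0.53142914 -0.10452289  0.02591938] [4.7798692  4.43324239 7.18310655] 0.029528601171310637
lever px 151 [2.85155889e-02 2.14101930e+02]
```

```bash
python3 -c "
from workcell import bot
print(bot.job_done())"
```

```text
the job is handed in; nothing more can be done
None
```

I set up the stand and handed it in at about 16 s, with the gripper still squeezing lever and grip plate together and the leg on its mark. The hand-in call gives no verdict.

**Last checks**
- **Desk:** the top bar measured 7.9° in the world frame. The track measured about 8° (7.6–8.4° from different features), so the desk is square to within a degree. The lean came out at about 20.5°, with the bar 231 mm up; it could be about 1° off because the pivot position is only known to about 2 mm.
- **Leg:** I overshot the mark by about 1.3 mm and eased the leg back before closing. The white line now covers the red one, within about 0.5 mm.
- **Lever:** the finger opening reads 29.5 mm against 31 mm for fully closed. The gripper also read the 12 mm bar about 1.3 mm too small, so this fits fully closed. It stayed steady over the last 0.4 s at a 25 N grip.
- **Wares:** the scene picture is unchanged at the desk, recorder, spool and the horse near the desk. About 3% of pixels changed round the far horse; I put that down to the arm's shadow, without checking further.

**What went wrong or disagreed**
- **Missed grasp:** the first try at the bar closed above it. In the pictures the real fingertips sat about 27 mm behind the reported tool point. I allowed for that from then on.
- **Sideways force:** while squeezing, the wrist reads about 5 N sideways and 7 N upwards, so the grip is slightly off-centre.

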